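Free a jammed centrifuge insert and lock it into the shaker

ROBOT

A 6-joint arm with a two-finger parallel gripper is mounted at the origin on the work surface. World frame = base frame: x ahead of the robot, y to its left, z up, the work surface at z = 0. Lengths are in m, angles in rad, forces in N, time in s.
With the tool pointing down it reaches from about 0.375 to 0.925 m from the base axis. Payload 5.7 kg.
Tool frame: the origin (TCP) lies at the very end of the fingers, on their centre line; the grasp point (between the pads) lies 19 mm behind it (r.tcp_to_grasp is the distance from the TCP to the grasp point, in m); z points along the fingers, y is the direction in which the jaws open and shut (so a half turn about z gives the same grasp; the last joint's range is limited). The gripper opens to 85 mm and grips with 20 to 120 N. Pads are 22 mm wide; open, the fingers measure 114 mm over their backs; the gripper's body (76 mm by 85 mm) begins 54 mm behind the grasp point. The pads swing forward as they close: fully open they stand 13 mm farther back than shut.
Start: joints at [1.097, 0.359, 1.51, -0, 1.272, -0.115], TCP at [0.211, 0.562, 0.231] pointing down, gripper open.
Joint ranges: [-2.97, 2.97], [-1.01, 2.36], [0.21, 2.38], [-0.96, 4.11], [0.2, 2.71], [-2.98, 2.98]. Speed limits (rad/s): [2.39, 2.39, 3.14, 3.14, 3.14, 3.14].

INTERFACE

Orientations are given as a rotation vector (axis times angle).
In Python, from station import r gives the robot as it stands. The module is installed in compiled form; this text tells all that it offers.
- The arm moves only by the tool arm_command, never from a script. Its arguments are lists of equal length, an entry for each row: "linear": the shift along the world's x, y, z in mm, a list of three; "twist": the turn about the world's z in degrees. A call has 1 to 20 rows; each row shifts and turns the commanded pose from where the row before left it; what a row does not reach is not made up. A row lasts 1/10 s, in which the tool goes at most 50 mm and 8.59 degrees, less where a joint would pass 70% of its speed; a pose out of reach is approached as far as the arm can. A call with a gripper value outside its range is refused whole. "grip" is the opening, from 0 (shut) to 1 (fully open), set as the call begins (left out, the last holds). The fingers move at their own pace and stop on an object; "newtons" is the grip in N (left out, the last holds). Time passes only in rows, so rows that do not move let the fingers close. It gives the time, the measured TCP pose, the force and the opening at its end, in the units of the state.
- r.observe(): the state, without advancing time (a new reading comes with each control period).
- r.read_camera(name): name is "side" or "top"; returns a dict with "pixels" (384x512x3 uint8, red, green, blue), "vfov" (degrees; the focal length in pixels is half the picture's height over the tangent of half this angle, whatever the lens; pixels are square), "cx", "cy" (the principal point, pixels), "view" (4x4, takes a point from world to camera coordinates). Camera axes: x right, y down, z forward; pixel columns grow to the right and rows downward; lengths in m; the calibration is good to about 2 mm. A picture is of the moment at which its call begins. There is no depth.
- r.close_job(): hands the job in, once; it reports no verdict.
The state is a dict: "time_s": time; "joints": joint angles; "joint_vel": joint speeds; "effort": joint torques, N m; "ee_pos": TCP position; "eef_rot": TCP orientation; "ft_force": force on the tool from outside, world axes, zero at the start; "moment": the same for the moment, N m; "width": finger opening in m.
Only numpy, scipy, OpenCV 4.12 (cv2) and the standard library are available. Lean on these libraries where they do the work, as an engineer would, in place of code of your own. Each camera call takes 0.05 s, during which the arm holds its last target.

TASK

The white tube insert is jammed in its centrifuge bucket, its two ears caught under the bucket's hooks. Grip it by its upright rim, twist it until the ears are clear and pull it out, then lower it (do not drop it) fully home in the shaker's cup holder, whichever way round, and after that swing the shaker's lever fully shut over its flange and let go. Leave everything else on the table where it stands.

Things in the scene. Friction and masses are not known exactly. Their poses are not given: they have to be found in the camera images.
- insert: The tube insert, a plain white plastic cup 92 mm tall, 0.14 to 0.28 kg; at the start upright and jammed in the bucket. Origin: centre of its underside, z up its axis. Round foot 56 mm across (lowest 8 mm: 48). Round flange 88 mm across, 50 to 56 mm above the origin, with two ears on its own +x and -x, 18 mm wide, as thick as the flange, reaching 62 mm from the axis.
- insert_rim (a point): Centre of the top edge of the insert's upright open rim, 92 mm above its origin. The rim is round, 56 mm outside, wall 5 mm, and stands 36 mm above the flange; inside it is hollow for 48 mm.
- bucket: The aluminium centrifuge bucket, fixed to the table. Origin: on its axis at table height, z up. Pot 88 mm across, rim 66 mm high, base plate 156 (x) by 100 (y) mm. The jammed insert is on its axis, origin 16 mm above the bucket's, x axes within 0.15 rad. Hidden sprung grips drag on the insert's foot with 4 to 12 N until it has risen 40 mm; it is out of the pot after 50 mm.
- hook (a point): Middle of the underside of the hook on the bucket's +x side; a twin is on -x. Each hook is 20 mm wide (bucket y), spans 53 to 73 mm from the bucket's axis and 75 to 84 mm in height, 3 mm above the insert's ear. Turned 0.45 rad or more either way out of line with the hooks (0.8 is comfortable), the ears are clear.
- shaker: The laboratory shaker, fixed to the table: flat white housing 190 (x) by 160 (y) mm, 26 mm high; at its middle stands a dark steel round cup holder 92 mm across, rim 80 mm above the table; a locking lever swings above it. Origin: on the holder's axis at table height, z up.
- pocket (a point): Centre of the mouth of the shaker's cup holder, at rim height. The bore is 63 mm across and 54 mm deep. With the insert fully home its flange lies on this rim and its origin is 50 mm below this point. Any turn about the vertical will do.
- lever (a joint): The shaker's locking lever, a level bar on a vertical pin, 8 mm thick, underside 89 mm above the table. 0 rad: open, along the shaker's +y; grows clockwise from above to its stop at 1.571 (shut, along the shaker's +x), where it lies 3 mm above the flange of an insert fully home, beside its rim. Starts at 0.1 to 0.55. Stays where it is left; 1 to 2 N at the handle moves it.
- lever_grip (a point): On the axis of the lever's upright black round handle, 14 mm in diameter, 97 to 147 mm above the table; this point is 13 mm below its top and 130 mm from the pivot axis. Moves with the lever.
- lever_pivot (a point): On the lever's vertical pivot axis, at bar height, at x = -76 mm, y = +38 mm of the shaker.
- jar: Bystander, loose: a squat amber jar, 60 mm across and 68 mm tall. Origin: centre of its underside. To be left where it stands.
- slide_box: Bystander, loose: a small white box, 85 x 34 x 30 mm, lying between the two machines. Origin: centre of its underside. To be left where it stands.
- tip_rack: Bystander, loose: a box of pipette tips, 85 x 120 mm, 70 mm tall. Origin: centre of its underside. To be left where it stands.
- beaker: Bystander, loose: a glass beaker, 72 mm across and 85 mm tall. Origin: centre of its underside. To be left where it stands.
- bottle: Bystander, loose: a white bottle, 62 mm across and 130 mm tall. Origin: centre of its underside. To be left where it stands.
- tube_carton: Bystander, loose: an open carton of capped tubes, 85 x 120 mm, about 80 mm tall. Origin: centre of its underside. To be left where it stands.
- dish: Bystander, loose: a white bowl, 100 mm across and 30 mm tall. Origin: centre of its underside. To be left where it stands.
There are look-alikes about, which are no part of the job. Leave any green or yellow look-alike of the bucket alone.

How it is judged:
On the way, in this order (a step that is already met when the one before it is completed fails the run):
1. the insert is twisted at least 0.3 rad out of line with the hooks while still in the bucket (angle between the x axis of insert and the x axis of bucket, either way round above 0.3 rad and z of insert in the frame of bucket below 0.04 m and horizontal distance between insert and bucket below 0.01 m), for 0.05 s.
2. the insert is out of the bucket (z of insert in the frame of bucket above 0.067 m), for 0.1 s.
3. the insert is fully home in the shaker's holder, with the lever not yet shut (horizontal distance between insert and pocket below 0.006 m and z of insert in the frame of pocket between -0.053 and -0.047 m and angle between insert's own z axis and vertical below 0.06 rad and value of joint lever below 1 rad), for 0.2 s.
At the end, for the whole second after the job is handed in: The insert stands fully home in the shaker's holder (on its axis within 6 mm, height within 3 mm of flange-on-rim, upright within 0.06 rad), at rest, and the lever is within 0.1 rad of its stop (joint over 1.47 rad), at rest (horizontal distance between insert and pocket below 0.006 m and z of insert in the frame of pocket between -0.053 and -0.047 m and angle between insert's own z axis and vertical below 0.06 rad and value of joint lever above 1.47 rad and linear speed of insert below 0.02 m/s and velocity of joint lever below 0.1 rad/s); the robot touches nothing.
It fails at once if the insert is dropped (falls freely for more than about 13 mm) (contact force between insert and the fingers below 0.2 N and linear speed of insert above 0.5 m/s).
It fails at once if a bystander is moved more than 30 mm (distance of any of jar, slide_box, tip_rack, beaker, bottle, tube_carton, dish from where it was at the start of the episode above 0.03 m).
It fails at once if a bystander is tipped over 0.4 rad (angle between any of jar, slide_box, tip_rack, beaker, bottle, tube_carton, dish's own z axis and vertical above 0.4 rad).
It also fails if it takes over 69 s, if anything falls off the work surface, if the arm or the gripper's body presses on something with over 40 N, if the wrist force passes 120 N, or if a joint passes its speed limit or range.

## Working session

There is one attempt and no reset: what is moved stays moved. The work goes in short steps, Python scripts to look and compute and a tool call to move; the robot and the scene stay as the last step left them, time stands still between calls to the robot, and variables do not carry over. Pictures are saved under pics/ and viewed, and the job is handed in when it is done.

Besides the shell and the picture viewer there is one more tool, called after "Call:" as a command line: name --pt "numbers of a row" for each row, then --argument value for the rest. arm_command: Moves the arm, as the interface text tells. Its arguments: {"type":"object","properties":{"linear":{"type":"array","items":{"type":"array","items":{"type":"number"}}},"twist":{"type":"array","items":{"type":"number"}},"grip":{"type":"number"},"newtons":{"type":"number"}},"required":["linear","twist"]}

```bash
mkdir -p pics; cat > h.py <<'E'
from station import r
import numpy as np, cv2
def snap(n,save=None):
    c=r.read_camera(n)
    if save: cv2.imwrite('pics/'+save,cv2.cvtColor(c['pixels'],cv2.COLOR_RGB2BGR))
    return c
def f(c): return c['pixels'].shape[0]/2/np.tan(np.radians(c['vfov'])/2)
def ray(c,u,v):
    V=np.array(c['view']);R=V[:3,:3];t=V[:3,3]
    d=R.T@np.array([(u-c['cx'])/f(c),(v-c['cy'])/f(c),1]);return -R.T@t,d
def plane(c,u,v,z):
    o,d=ray(c,u,v);return o+d*(z-o[2])/d[2]
def proj(c,p):
    V=np.array(c['view']);q=V[:3,:3]@np.array(p)+V[:3,3];return f(c)*q[0]/q[2]+c['cx'],f(c)*q[1]/q[2]+c['cy']
E
python3 - <<'E'
from h import *
import pickle
for n in('side','top'):
    c=snap(n,n+'0.png');pickle.dump({k:c[k] for k in c},open(n+'0.pkl','wb'))
    print(n,c['vfov'],c['cx'],c['cy'],np.round(c['view'],3).tolist(), ray(c,c['cx'],c['cy'])[0])
print({k:np.round(v,3).tolist() for k,v in r.observe().items()}, r.tcp_to_grasp)
E
```

```text
side 52.26927182634678 255.4966214939235 186.03889058742038 [[0.767, -0.641, 0.011, -0.329], [-0.363, -0.449, -0.817, 0.364], [0.529, 0.623, -0.577, 1.121], [0.0, 0.0, 0.0, 1.0]] [-0.20776195 -0.74547223  0.94760395]
top 48.472145827307955 256.5561996924547 188.25520383565518 [[0.026, -1.0, 0.003, 0.136], [-0.999, -0.026, -0.032, 0.562], [0.032, -0.002, -0.999, 1.323], [0.0, 0.0, 0.0, 1.0]] [0.51504343 0.15376877 1.34022244]
{'time_s': 0.1, 'joints': [1.097, 0.359, 1.511, 0.0, 1.273, -0.115], 'joint_vel': [-0.001, -0.002, -0.002, 0.001, 0.001, 0.001], 'effort': [-0.0, -52.865, -27.935, -0.0, 0.005, -0.0], 'ee_pos': [0.21, 0.561, 0.231], 'eef_rot': [-0.561, -3.091, 0.003], 'ft_force': [0.236, -0.176, -0.43], 'moment': [-0.041, -0.04, -0.038], 'width': 0.086} 0.0187
```

View pics/side0.png

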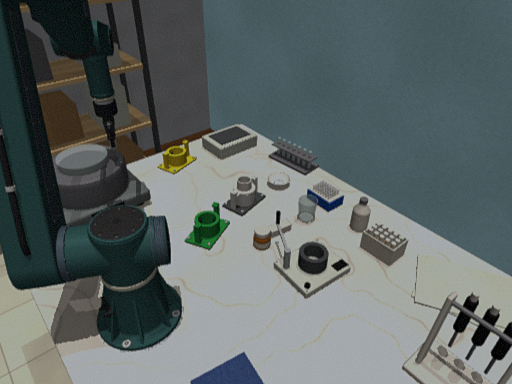

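View pics/top0.png

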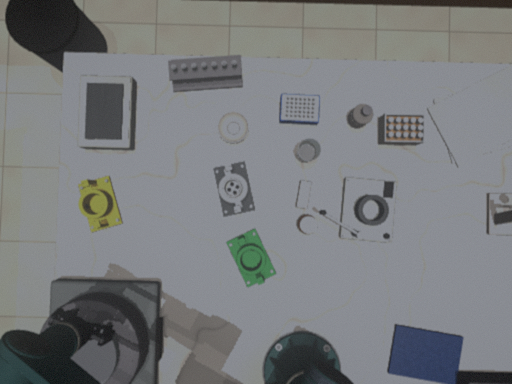

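The bucket candidates in the top view are grey with a white insert at (234,188), green at (250,258) and yellow at (99,204). Grey is the one meant, since it is aluminium and holds the white insert. The shaker is at (369,210). I'll enlarge both to confirm.

```bash
python3 - <<'E'
import cv2,numpy as np
t=cv2.imread('pics/top0.png');s=cv2.imread('pics/side0.png')
def cr(i,x,y,w,h,k): return cv2.resize(i[y:y+h,x:x+w],None,fx=k,fy=k,interpolation=cv2.INTER_CUBIC)
a=cr(t,203,153,64,72,6);b=cr(t,290,165,120,85,3.3);
cv2.imwrite('pics/t_b.png',a);cv2.imwrite('pics/t_s.png',cr(t,290,165,120,85,6));cv2.imwrite('pics/s_bs.png',cr(s,215,165,145,135,4))
E
```

```text
(no output)
```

View pics/t_b.png

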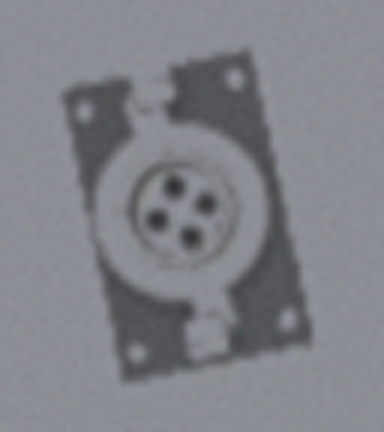

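View pics/t_s.png

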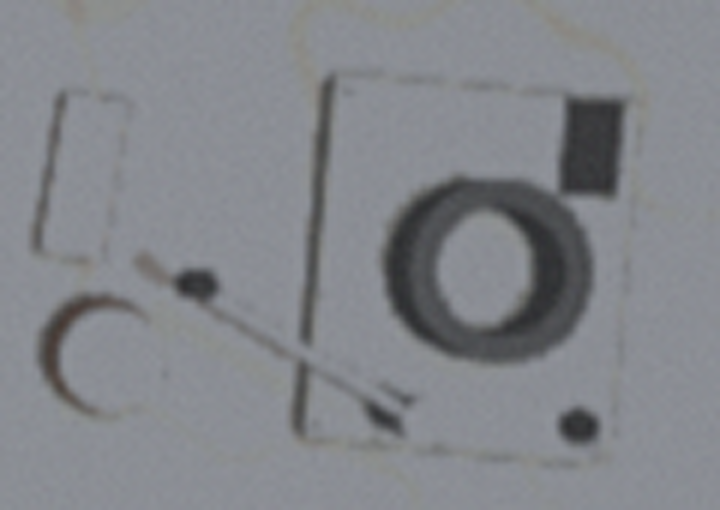

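View pics/s_bs.png

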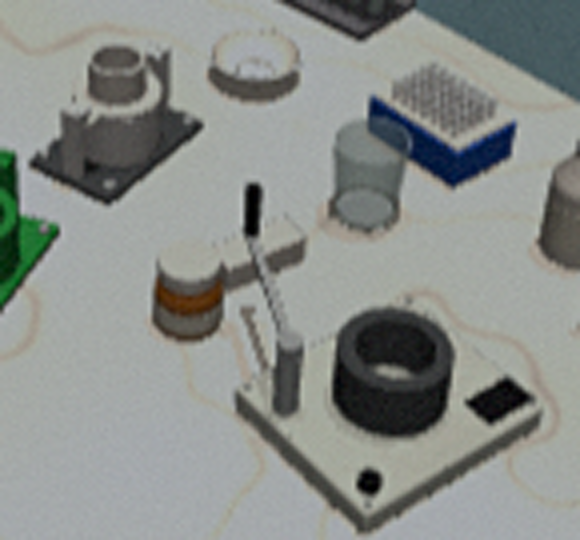

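Confirmed: the grey bucket at top (234,188) holds the white insert under its hooks. The shaker's pivot is at its lower left, so shaker +x is up in the image, roughly world +x, and the lever is in its starting range. Next I'll measure both.

```bash
cat > m.py <<'E'
from h import *
cs=[r.read_camera('top') for _ in range(6)];c=dict(cs[0]);avg=np.mean([k['pixels'].astype(float) for k in cs],0)
ss=[r.read_camera('side') for _ in range(6)];s=dict(ss[0]);avs=np.mean([k['pixels'].astype(float) for k in ss],0)
import pickle;c['avg']=avg;s['avg']=avs;pickle.dump((c,s),open('avg.pkl','wb'))
E
python3 m.py; python3 - <<'E'
from h import *
import pickle
c,s=pickle.load(open('avg.pkl','rb'))
g=c['avg'].mean(2)
np.set_printoptions(linewidth=250)
K=8
def up(x,y,w,h): return cv2.resize(g[y:y+h,x:x+w].astype(np.float32),None,fx=K,fy=K,interpolation=cv2.INTER_CUBIC)
def pix(p,x,y): return (np.array(p,float)+.5)/K-.5+[x,y]
# bucket plate
x,y,w,h=203,153,64,72
im=up(x,y,w,h); print('bg',np.percentile(im,[5,25,50,75,95]))
m=(im<115).astype(np.uint8)
for T in(95,105,115):
    m=(im<T).astype(np.uint8)
    n,l,st,ce=cv2.connectedComponentsWithStats(m)
    cs=[cv2.findContours((l==i).astype(np.uint8),0,cv2.CHAIN_APPROX_NONE)[0][0] for i in range(1,n) if st[i,4]>2000]
    pts=np.vstack(cs)[:,0]
    P=np.array([plane(c,*pix(p,x,y),0.005)[:2] for p in pts])
    rc=cv2.minAreaRect((P*1000).astype(np.float32));print(T,rc)
# holder
x,y=340,185;im=up(340,185,65,50)
print('holder row',np.round(im[im.shape[0]//2,::8]).astype(int)); print(np.round(im[::8,im.shape[1]//2]).astype(int))
cv2.imwrite('pics/h1.png',im)
E
```

```text
bg [ 83.74169044 131.10013199 142.93243408 143.47502518 144.47368546]
95 ((555.7099609375, 221.87625122070312), (154.155517578125, 99.56744384765625), 13.630268096923828)
105 ((555.6201171875, 221.94198608398438), (156.5523681640625, 101.20596313476562), 13.676525115966797)
115 ((555.5326538085938, 221.977783203125), (158.52719116210938, 102.79214477539062), 13.717330932617188)
holder row [143 111  79 110 143 145 143 142 143 143 143 144 145 134  95  59  50  54  66  80  84  79  88 122 144 145 143 143 143 143 142 142 143 142 142 143 145 146 124  84  56  51  53  52  60  75  79  73  79 117 144 144 144 142 132 133 141 143 143 143 143 143
 143 142 142]
[142 143 143 142 142 142 142 143 146 139 107  79  78  77  72  89 125 144 144 142 142 142 142 142 143 143 142 143 142 142 142 144 145 138 110  73  69  79  80  78  92 125 143 144 143 142 142 143 143 143][ WARN:0@0.133] global loadsave.cpp:1063 imwrite_ Unsupported depth image for selected encoder is fallbacked to CV_8U.
```

```bash
python3 - <<'E'
import pickle,cv2,numpy as np
c,s=pickle.load(open('avg.pkl','rb'))
a=c['avg'].astype(np.float32)
def cr(i,x,y,w,h,k,lo,hi): 
    o=cv2.resize(i[y:y+h,x:x+w],None,fx=k,fy=k,interpolation=cv2.INTER_CUBIC);return np.clip((o-lo)/(hi-lo)*255,0,255)[:,:,::-1]
cv2.imwrite('pics/e1.png',np.hstack([cr(a,203,153,64,72,6,60,170),cr(a,340,180,66,72,6,20,160)]))
cv2.imwrite('pics/e2.png',np.hstack([cr(s['avg'].astype(np.float32),220,170,50,50,8,30,220),cr(s['avg'].astype(np.float32),290,235,45,50,8,0,160)]))
E
```

```text
[ WARN:0@0.019] global loadsave.cpp:1063 imwrite_ Unsupported depth image for selected encoder is fallbacked to CV_8U.
```

View pics/e1.png

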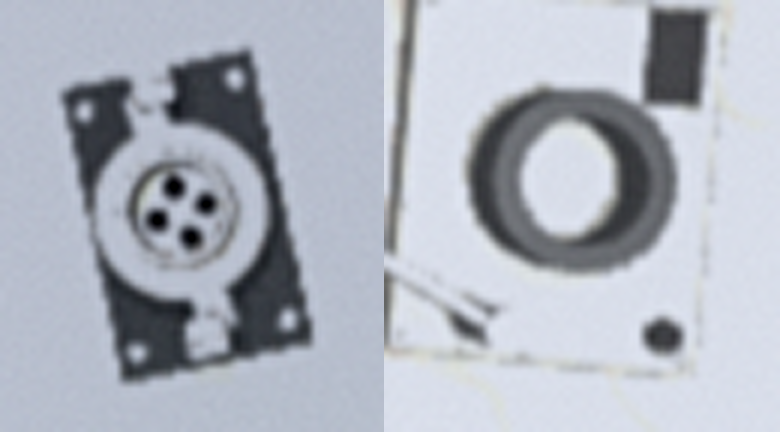

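View pics/e2.png

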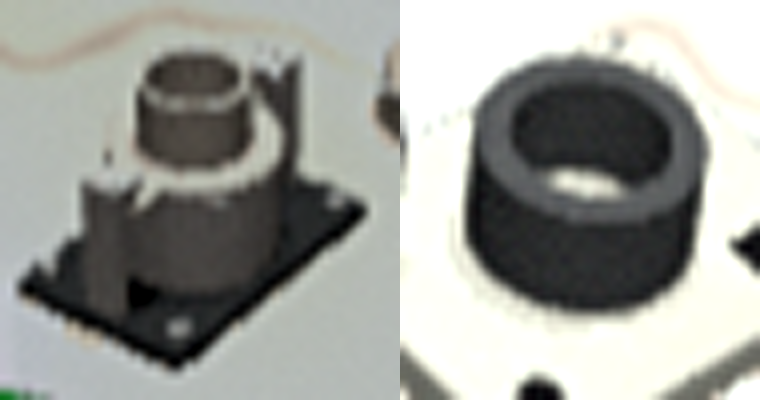

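```bash
cat > meas.py <<'E'
from h import *
import pickle
from scipy.optimize import least_squares
c,s=pickle.load(open('avg.pkl','rb'))
K=8
def up(C,x,y,w,h): return cv2.resize(C['avg'].mean(2)[y:y+h,x:x+w].astype(np.float32),None,fx=K,fy=K,interpolation=cv2.INTER_CUBIC)
def pts(C,m,x,y,z):
    cc=max(cv2.findContours(m.astype(np.uint8),cv2.RETR_EXTERNAL,cv2.CHAIN_APPROX_NONE)[0],key=cv2.contourArea)[:,0]
    q=(cc+.5)/K-.5+[x,y]; return np.array([plane(C,*p,z)[:2] for p in q]),cc
def fit(P,R=None):
    p0=[*P.mean(0),R or .04]
    if R: f_=lambda p:np.hypot(P[:,0]-p[0],P[:,1]-p[1])-R
    else: f_=lambda p:np.hypot(P[:,0]-p[0],P[:,1]-p[1])-p[2]
    o=least_squares(f_,p0[:2] if R else p0,loss='soft_l1',f_scale=.001);return np.round(o.x*1000,1),np.round(np.abs(o.fun).mean()*1000,2)
E
python3 - <<'E'
from meas import *
im=up(c,340,185,58,50)
for T in(100,115):
    m=im<T
    n,l,st,ce=cv2.connectedComponentsWithStats(m.astype(np.uint8));
    i=l[im.shape[0]//2,47*8];m=l==i
    P,cc=pts(c,m,340,185,.08)
    cen=P.mean(0); 
    # keep right (-y) half: angle
    for k in range(3):
        d=P-cen; sel=(d[:,1]<0.0)&(np.hypot(*d.T)<.052); F=fit(P[sel]);F2=fit(P[sel],.046);cen=F2[0][:2]/1000
    print(T,F,F2)
# side
x,y,w,h=290,235,45,50
im=up(s,x,y,w,h);print(np.round(im[::8,22*8]).astype(int));print(np.round(im[17*8,::8]).astype(int))
E
```

```text
100 (array([ 501.7, -194.8,   44.4]), np.float64(0.28)) (array([ 501.8, -192.8]), np.float64(0.64))
115 (array([ 501.8, -194.6,   45.8]), np.float64(0.61)) (array([ 501.9, -194.3]), np.float64(0.62))
[165 165 165 165 166 165 144  93  58  53  44  29  25  29  30  29  29  28
  28  25  22  58 120 142 107  66  60  58  39  28  27  27  29  30  27  27
  28  24  25  69 124 150 160 162 161 162 162 164 167 171]
[ 86 137 169 155 160 165 165 168 176 102  45  56  60  57  33  20  25  26
  29  28  28  27  28  29  26  27  27  27  26  25  24  23  18  14  44  63
  56  49  93 154 167 161 160 156 155]
```

```bash
python3 - <<'E'
from meas import *
# side holder: upper part of outline
x,y,w,h=290,235,42,50
im=up(s,x,y,w,h)
P,cc=pts(s,im<105,x,y,.08)
v=cc[:,1]/K
sel=(v<16)
print('holder side',fit(P[sel]),fit(P[sel],.046))
# inner bore in top: bright floor? inner dark edge on left side
# flange in top z=.072
x,y,w,h=203,153,64,72
im=up(c,x,y,w,h)
P,cc=pts(c,im<115,x,y,.072)
cen=np.array([.5556,.222])
P2=[]
for i in cv2.findContours((im<112).astype(np.uint8),cv2.RETR_CCOMP,cv2.CHAIN_APPROX_NONE)[0]:
    q=(i[:,0]+.5)/K-.5+[x,y]; P2+= [plane(c,*p,.072)[:2] for p in q]
P2=np.array(P2)
for k in range(4):
    d=P2-cen;rr=np.hypot(*d.T);a=np.arctan2(d[:,1],d[:,0])-.239;sel=(abs(rr-.044)<.004)&(abs(np.sin(a))>.55);F=fit(P2[sel]);F2=fit(P2[sel],.044);cen=F2[0][:2]/1000
print('flange',F,F2,sel.sum())
# knobs: lever
for nm,C,(x,y,w,h) in(('top',c,(300,195,65,50)),('side',s,(270,205,25,70))):
    print(nm);a=cv2.resize(C['avg'][y:y+h,x:x+w].astype(np.float32),None,fx=10,fy=10,interpolation=cv2.INTER_CUBIC)
    a=np.clip((a-20)/130*255,0,255).astype(np.uint8)[:,:,::-1];cv2.imwrite(f'pics/lev_{nm}.png',cv2.resize(a,None,fx=.85,fy=.85))
E
```

```text
holder side (array([ 499.9, -194.3,   45.2]), np.float64(0.45)) (array([ 499.2, -195.1]), np.float64(0.49))
flange (array([555.9, 222.4,  43.8]), np.float64(0.56)) (array([555.9, 222.5]), np.float64(0.63)) 424
top
side
```

View pics/lev_top.png

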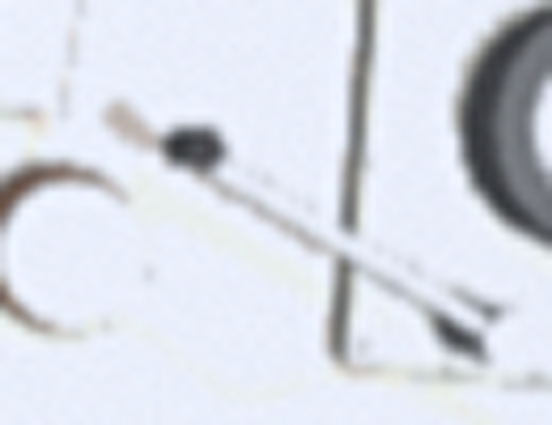

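View pics/lev_side.png

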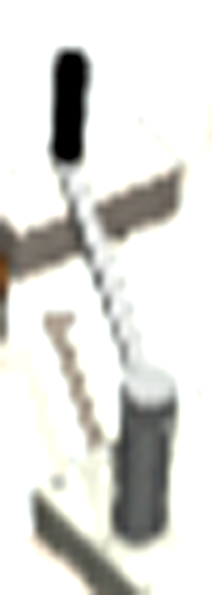

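```bash
python3 - <<'E'
from meas import *
# shaker sides via housing-plate visible left (dark) edge at table/top: points in top image (x at 8.5 px)
def tp(u,v): return 300+u/8.5-.5+.06,195+v/8.5-.44
a=plane(c,*tp(367,0),0.013);b=plane(c,*tp(342,350),0.013);print('yaw',np.degrees(np.arctan2(a[1]-b[1],a[0]-b[0])))
# handle masks
g=up(c,310,200,20,20)  
m=(g<100).astype(np.uint8);n,l,st,ce=cv2.connectedComponentsWithStats(m);print(n,st[1:],ce[1:])
i=1+np.argmax(st[1:,4]);u,v=(ce[i]+.5)/K-.5+[310,200];print('top handle',u,v)
x0=plane(c,u,v,.125)
gs=up(s,270,205,20,22);m=(gs<50).astype(np.uint8);n,l,st,ce=cv2.connectedComponentsWithStats(m);i=1+np.argmax(st[1:,4]);print(st[i])
us,vs=(ce[i]+.5)/K-.5+[270,205];print('side handle centroid',us,vs)
for z in(.115,.122,.13,.134):print(z,plane(c,u,v,z)[:2],plane(s,us,vs,z)[:2])
for y in(-2.8,-3.5,-2):
  t=np.radians(y);R=np.array([[np.cos(t),-np.sin(t)],[np.sin(t),np.cos(t)]]);pv=np.array([.501,-.1945])+R@[-.076,.038]
  d=R.T@(x0[:2]-pv);print(y,'pivot',pv,np.hypot(*d),'lever',np.arctan2(d[0],d[1]), 'shut grip',pv+R@[.13,0])
E
```

```text
yaw -2.973529354469566
3 [[  70   80   62   44 1928]
 [   0  122   11    8   70]] [[101.81950207  99.91545643]
 [  4.15714286 126.01428571]]
top handle 322.2899377593361 212.0519320539419
[  51   50   29  102 2453]
side handle centroid 277.63536995515693 217.0843609865471
0.115 [ 0.49146459 -0.03935118] [ 0.4975477  -0.03038204]
0.122 [ 0.4915993  -0.03824783] [ 0.49161791 -0.03639406]
0.13 [ 0.49175325 -0.03698687] [ 0.48484101 -0.04326493]
0.134 [ 0.49183023 -0.03635639] [ 0.48145255 -0.04670037]
-2.8 pivot [ 0.42694702 -0.15283278] 0.13200638309494533 lever 0.46345413599832097 shut grip [ 0.55679182 -0.15918325]
-3.5 pivot [ 0.4274616  -0.15193119] 0.13096829881940772 lever 0.4511868784979518 shut grip [ 0.55721912 -0.1598675 ]
-2 pivot [ 0.42637248 -0.15387079] 0.13319275952404266 lever 0.4773563083180453 shut grip [ 0.55629329 -0.15840772]
```

Measurements against the sizes given:

| Item | Position or angle | Check |
|---|---|---|
| Bucket | (0.556, 0.222), yaw 13.7° | plate 156×101 mm; flange circle agrees, r 43.8 mm |
| Holder | (0.501, -0.1945) | r about 45 mm in both views |
| Shaker yaw | about -3° | – |
| Handle | (0.4915, -0.038) | 131 mm from the pivot |
| Lever | about 0.46 rad | within its 0.1 to 0.55 range |

Moving above the bucket now, with the jaws along the bucket's y.

Call:
arm_command --pt "17.3 -17 0" --pt "17.3 -17 0" --pt "17.3 -17 0" --pt "17.3 -17 0" --pt "17.3 -17 0" --pt "17.3 -17 0" --pt "17.3 -17 0" --pt "17.3 -17 0" --pt "17.3 -17 0" --pt "17.3 -17 0" --pt "17.3 -17 0" --pt "17.3 -17 0" --pt "17.3 -17 0" --pt "17.3 -17 0" --pt "17.3 -17 0" --pt "17.3 -17 0" --pt "17.3 -17 0" --pt "17.3 -17 0" --pt "17.3 -17 0" --pt "17.3 -17 0" --twist '[1.7,1.7,1.7,1.7,1.7,1.7,1.7,1.7,1.7,1.7,1.7,1.7,1.7,1.7,1.7,1.7,1.7,1.7,1.7,1.7]' --grip 1

```text
time_s: 2.7
ee_pos: [0.5574, 0.221, 0.2313]
eef_rot: [-0.369, 3.12, -0.0]
ft_force: [0.3, 0.8, -0.4]
width: 0.0854
```

Call:
arm_command --pt "0 0 -15" --pt "0 0 -15" --pt "0 0 -15" --pt "0 0 0" --pt "0 0 0" --twist '[0,0,0,0,0]'

```text
time_s: 3.2
ee_pos: [0.5566, 0.2218, 0.1863]
eef_rot: [0.368, -3.12, 0.0]
ft_force: [-0.7, 0.7, 0.8]
width: 0.0852
```

Call:
arm_command --pt "-0.8 0.5 -15" --pt "0 0 -15" --pt "0 0 -15" --pt "0 0 -15" --pt "0 0 -15" --pt "0 0 -15" --pt "0 0 -10" --pt "0 0 -7" --pt "0 0 0" --pt "0 0 0" --twist '[0,0,0,0,0,0,0,0,0,0]'

```text
time_s: 4.2
ee_pos: [0.5563, 0.2224, 0.0798]
eef_rot: [-0.368, 3.119, 0.0]
ft_force: [-0.0, -0.3, -0.2]
width: 0.0853
```

```bash
python3 - <<'E'
from h import *
i=snap('side')['pixels'][140:235,200:290];j=snap('top')['pixels'][145:230,190:280]
f2=lambda a:cv2.resize(a,(390,390),interpolation=cv2.INTER_CUBIC)
cv2.imwrite('pics/g1.png',np.hstack([f2(i),f2(j)])[:,:,::-1])
E
```

```text
(no output)
```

View pics/g1.png

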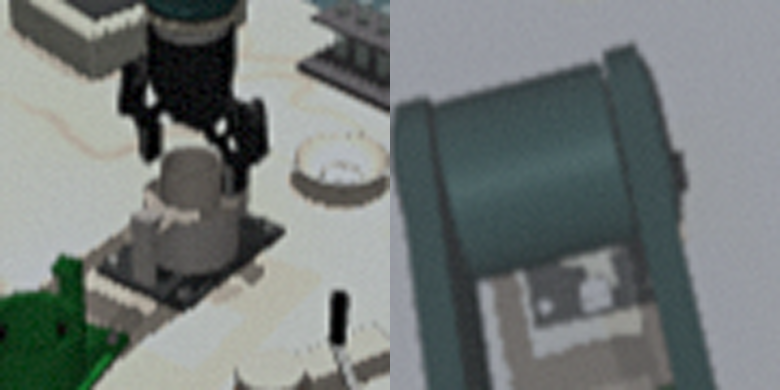

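The open fingers straddle the rim at side view (240,178) and touch nothing, so I'll close.

Call:
arm_command --pt "0 0 0" --pt "0 0 0" --pt "0 0 0" --pt "0 0 0" --pt "0 0 0" --pt "0 0 0" --pt "0 0 0" --pt "0 0 0" --pt "0 0 0" --pt "0 0 0" --twist '[0,0,0,0,0,0,0,0,0,0]' --grip 0 --newtons 80

```text
time_s: 5.3
ee_pos: [0.5562, 0.2231, 0.0805]
eef_rot: [-0.367, 3.119, 0.002]
ft_force: [-2.0, 3.4, 8.6]
width: 0.0542
```

Call:
arm_command --pt "0 0 0" --pt "0 0 0" --pt "0 0 0" --pt "0 0 0" --pt "0 0 0" --pt "0 0 0" --pt "0 0 0" --pt "0 0 0" --pt "0 0 0" --pt "0 0 0" --pt "0 0 0" --pt "0 0 0" --twist '[-5,-5,-5,-5,-5,-5,-5,-5,-5,-5,0,0]'

```text
time_s: 6.5
ee_pos: [0.5574, 0.2237, 0.0806]
eef_rot: [0.983, 2.981, 0.005]
ft_force: [0.8, 4.2, 7.2]
width: 0.0545
```

```bash
python3 - <<'E'
from h import *
print(r.observe()['moment'])
i=snap('side')['pixels'][140:235,200:290];j=snap('top')['pixels'][145:230,190:280]
f2=lambda a:cv2.resize(a,(390,390),interpolation=cv2.INTER_CUBIC)
cv2.imwrite('pics/g2.png',np.hstack([f2(i),f2(j)])[:,:,::-1])
E
```

```text
[ 0.77373798 -0.0333718  -0.01852237]
```

View pics/g2.png

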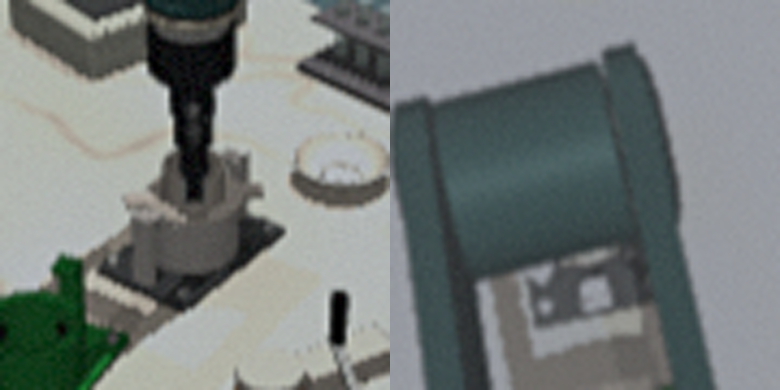

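The twist took: the ears now stick out beside the hooks at crop (255,195) and (130,205). Pulling straight up.

Call:
arm_command --pt "0 0 4" --pt "0 0 4" --pt "0 0 4" --pt "0 0 4" --pt "0 0 4" --pt "0 0 0" --twist '[0,0,0,0,0,0]'

```text
time_s: 7.2
ee_pos: [0.5558, 0.2224, 0.0997]
eef_rot: [-0.985, -2.983, -0.0]
ft_force: [0.3, 5.8, -1.9]
width: 0.0539
```

Call:
arm_command --pt "0 0 6" --pt "0 0 6" --pt "0 0 6" --pt "0 0 6" --pt "0 0 6" --pt "0 0 10" --pt "0 0 10" --pt "0 0 10" --pt "0 0 10" --pt "0 0 10" --pt "0 0 10" --pt "0 0 10" --pt "0 0 10" --pt "0 0 0" --twist '[0,0,0,0,0,0,0,0,0,0,0,0,0,0]'

```text
time_s: 8.6
ee_pos: [0.5569, 0.2226, 0.2111]
eef_rot: [0.984, 2.981, 0.002]
ft_force: [0.5, -0.3, -2.0]
width: 0.0539
```

```bash
python3 - <<'E'
from h import *
i=snap('side')['pixels'][100:235,180:315]
f2=lambda a:cv2.resize(a,(540,540),interpolation=cv2.INTER_CUBIC)
cv2.imwrite('pics/g3.png',f2(i)[:,:,::-1])
E
```

```text
(no output)
```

View pics/g3.png

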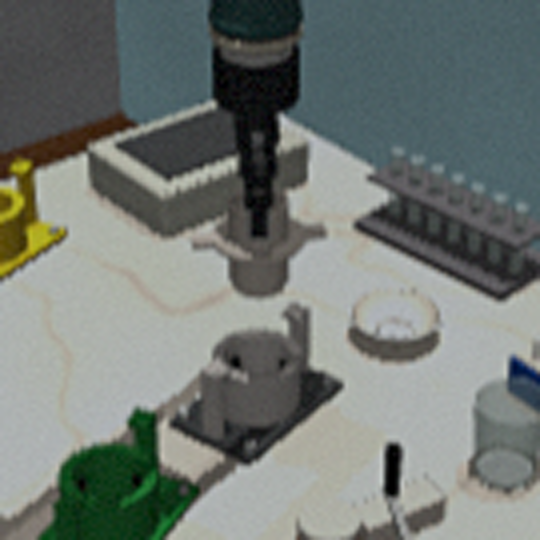

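It's out: the insert hangs level at crop (260,245), with the bucket empty below. Carrying it across at a height that clears the lever handle (0.147).

Call:
arm_command --pt "-2.8 -20.9 12" --pt "-2.8 -20.9 12" --pt "-2.8 -20.9 12" --pt "-2.8 -20.9 12" --pt "-2.8 -20.9 0" --pt "-2.8 -20.9 0" --pt "-2.8 -20.9 0" --pt "-2.8 -20.9 0" --pt "-2.8 -20.9 0" --pt "-2.8 -20.9 0" --pt "-2.8 -20.9 0" --pt "-2.8 -20.9 0" --pt "-2.8 -20.9 0" --pt "-2.8 -20.9 0" --pt "-2.8 -20.9 0" --pt "-2.8 -20.9 0" --pt "-2.8 -20.9 0" --pt "-2.8 -20.9 0" --pt "-2.8 -20.9 0" --pt "-2.8 -20.9 0" --twist '[-2,-2,-2,-2,-2,-2,-2,-2,-2,-2,-2,-2,-2,-2,-2,-2,-2,-2,-2,-2]'

```text
time_s: 10.65
ee_pos: [0.4993, -0.1964, 0.2566]
eef_rot: [-1.947, -2.464, 0.0]
ft_force: [0.8, 0.9, -1.1]
width: 0.0541
```

Call:
arm_command --pt "0 0 -10" --pt "0 0 -15" --pt "0 0 -15" --pt "0 0 -15" --pt "0 0 -15" --pt "0 0 -15" --pt "0 0 0" --pt "0 0 0" --pt "0 0 0" --twist '[0,0,0,0,0,0,0,0,0]'

```text
time_s: 11.55
ee_pos: [0.5003, -0.1956, 0.1728]
eef_rot: [1.945, 2.466, 0.0]
ft_force: [1.6, -0.7, -2.0]
width: 0.054
```

```bash
python3 - <<'E'
from h import *
c=snap('side');i=c['pixels'][150:285,240:375]
f2=lambda a:cv2.resize(a,None,fx=4.2,fy=4.2,interpolation=cv2.INTER_CUBIC)
cv2.imwrite('pics/g4.png',f2(i)[:,:,::-1])
cv2.imwrite('pics/g4t.png',f2(snap('top')['pixels'][150:270,290:430])[:,:,::-1])
o=r.observe();print(o['ee_pos'],o['eef_rot'],o['joints'])
E
```

```text
[ 0.50046619 -0.19588395  0.17304594] [1.94507097e+00 2.46522807e+00 3.71337844e-04] [-5.01626505e-01  3.31152752e-01  1.71635502e+00 -3.15978531e-06
  1.09264004e+00 -7.36423285e-01]
```

View pics/g4.png

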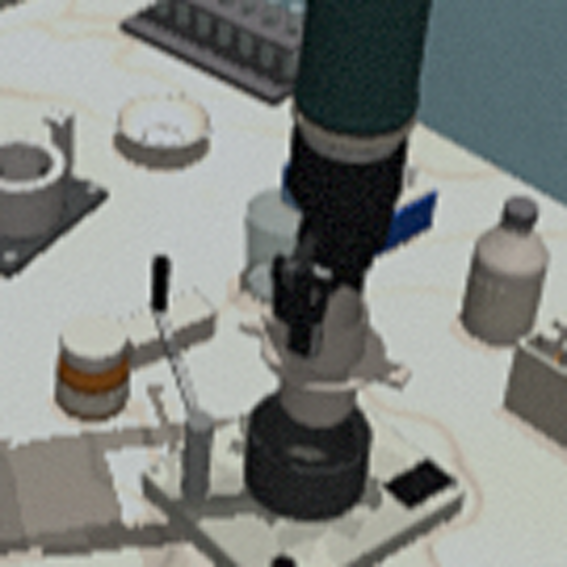

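View pics/g4t.png

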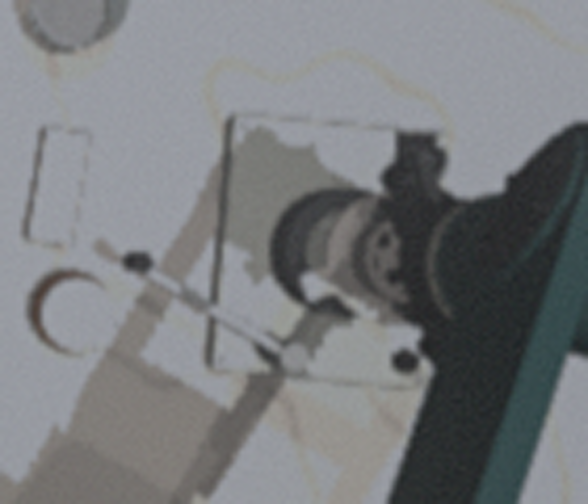

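```bash
python3 - <<'E'
from h import *
c=snap('side')
for p in [(.5005,-.1959,.108),(.5005,-.1959,.14),(.5005,-.1959,.2),(.501,-.1945,.08),(.501,-.1945,.03)]: print(p,np.round(proj(c,p),1), np.round((np.array(proj(c,p))-[240,150])*4.2))
g=cv2.resize(c['pixels'][230:275,295:335].astype(np.float32),None,fx=14,fy=14,interpolation=cv2.INTER_CUBIC)
cv2.imwrite('pics/g5.png',np.clip(g*1.2,0,255).astype(np.uint8)[:,:,::-1])
E
```

```text
(0.5005, -0.1959, 0.108) [314.7 245.3] [314. 400.]
(0.5005, -0.1959, 0.14) [315.8 237.6] [318. 368.]
(0.5005, -0.1959, 0.2) [317.8 222.4] [327. 304.]
(0.501, -0.1945, 0.08) [313.6 251.6] [309. 427.]
(0.501, -0.1945, 0.03) [312.1 262.9] [303. 474.]
```

View pics/g5.png

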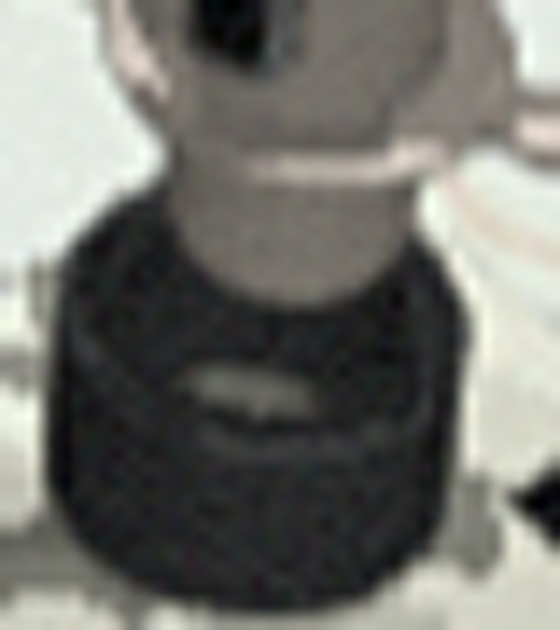

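The foot (column about 315.6) and the holder (about 313.3) match their projections to within a pixel. Lowering slowly.

Call:
arm_command --pt "0.6 1.2 -5" --pt "0 0 -7" --pt "0 0 -7" --pt "0 0 -7" --pt "0 0 -7" --pt "0 0 -7" --pt "0 0 0" --pt "0 0 0" --twist '[0,0,0,0,0,0,0,0]'

```text
time_s: 12.5
ee_pos: [0.5004, -0.1945, 0.132]
eef_rot: [-1.946, -2.466, 0.0]
ft_force: [1.0, -0.0, -1.6]
width: 0.0543
```

Call:
arm_command --pt "0 0 -6" --pt "0 0 -6" --pt "0 0 -6" --pt "0 0 -6" --pt "0 0 -5" --pt "0 0 -3" --pt "0 0 0" --pt "0 0 0" --twist '[0,0,0,0,0,0,0,0]'

```text
time_s: 13.3
ee_pos: [0.5005, -0.1945, 0.1003]
eef_rot: [-1.946, -2.466, 0.0]
ft_force: [0.2, 0.4, -2.0]
width: 0.0543
```

Call:
arm_command --pt "0 0 -2" --pt "0 0 -2" --pt "0 0 -1" --pt "0 0 -1" --pt "0 0 0" --pt "0 0 0" --twist '[0,0,0,0,0,0]'

```text
time_s: 13.9
ee_pos: [0.5008, -0.1944, 0.0944]
eef_rot: [1.946, 2.466, 0.001]
ft_force: [2.1, 1.9, -0.5]
width: 0.0546
```

Call:
arm_command --pt "0 0 -0.7" --pt "0 0 -0.5" --pt "0 0 0" --pt "0 0 0" --twist '[0,0,0,0]'

```text
time_s: 14.3
ee_pos: [0.5008, -0.1944, 0.0942]
eef_rot: [1.946, 2.466, 0.001]
ft_force: [-1.6, 4.2, 10.7]
width: 0.0537
```

Contact shows as Fz +10.7 N at the expected height. Releasing.

Call:
arm_command --pt "0 0 0" --pt "0 0 0" --pt "0 0 0" --pt "0 0 0" --pt "0 0 0" --pt "0 0 0" --pt "0 0 0" --twist '[0,0,0,0,0,0,0]' --grip 0.95 --newtons 30

```text
time_s: 15.0
ee_pos: [0.5004, -0.1946, 0.093]
eef_rot: [-1.946, -2.466, 0.0]
ft_force: [0.9, 0.0, -0.1]
width: 0.0808
```

Call:
arm_command --pt "0 0 8" --pt "0 0 15" --pt "0 0 20" --pt "0 0 20" --pt "0 0 20" --pt "0 0 20" --pt "0 0 0" --twist '[0,0,0,0,0,0,0]'

```text
time_s: 15.7
ee_pos: [0.5024, -0.1955, 0.1993]
eef_rot: [1.942, 2.462, 0.001]
ft_force: [0.7, -0.2, -0.2]
width: 0.081
```

```bash
python3 - <<'E'
from h import *
c=snap('side');t=snap('top')
f2=lambda a:cv2.resize(a,None,fx=5,fy=5,interpolation=cv2.INTER_CUBIC)
cv2.imwrite('pics/g6.png',f2(c['pixels'][190:300,250:360])[:,:,::-1])
cv2.imwrite('pics/g6t.png',f2(t['pixels'][160:255,300:420])[:,:,::-1])
for z in(.03,.08,.086,.122): print(z,(np.array(proj(c,(.501,-.1945,z)))-[250,190])*5)
E
```

```text
0.03 [310.46510187 364.27499835]
0.08 [318.06516251 307.79664449]
0.086 [319.00142944 300.83896122]
0.122 [324.73305313 258.24552855]
```

View pics/g6.png

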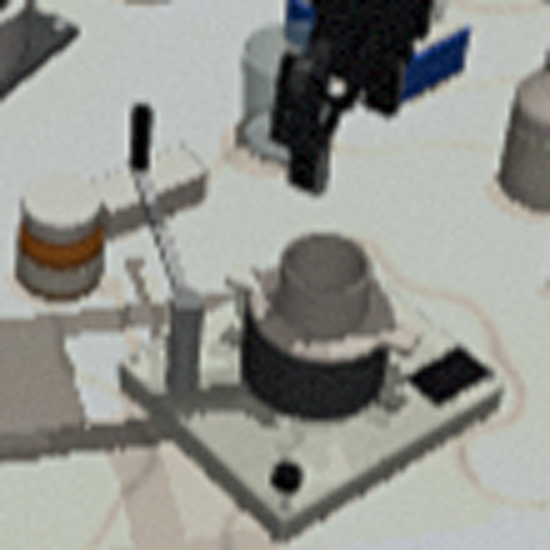

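View pics/g6t.png

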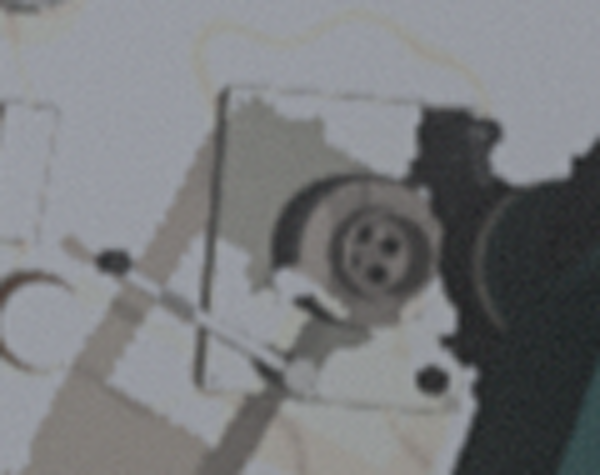

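The insert is seated, with its rim ellipse at crop (325,258) exactly where predicted. The lever hasn't moved. Next I'll go above the handle with the jaws along the swing direction and partly closed.

Call:
arm_command --pt "-1 15.6 0" --pt "-1 15.6 0" --pt "-1 15.6 0" --pt "-1 15.6 0" --pt "-1 15.6 0" --pt "-1 15.6 0" --pt "-1 15.6 0" --pt "-1 15.6 0" --pt "-1 15.6 0" --pt "-0.5 15.6 0" --pt "0 0 0" --pt "0 0 0" --twist '[-4.3,-4.3,-4.3,-4.3,-4.3,-4.3,-4.3,-4.3,-4.3,-4.3,0,0]' --grip 0.45

```text
time_s: 17.0
ee_pos: [0.4904, -0.0385, 0.1953]
eef_rot: [-2.712, -1.585, 0.002]
ft_force: [0.0, -0.1, 0.3]
width: 0.0385
```

```bash
python3 - <<'E'
from h import *
c=snap('side');t=snap('top')
f2=lambda a:cv2.resize(a,None,fx=5,fy=5,interpolation=cv2.INTER_CUBIC)
cv2.imwrite('pics/g7.png',f2(c['pixels'][160:260,230:340])[:,:,::-1])
E
```

```text
(no output)
```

View pics/g7.png

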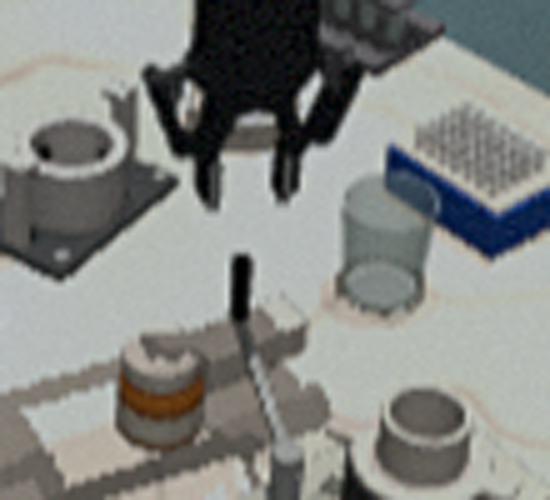

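Call:
arm_command --pt "0 0 -12" --pt "0 0 -12" --pt "0 0 -12" --pt "0 0 -12" --pt "0 0 -12" --pt "0 0 -12" --pt "0 0 0" --twist '[0,0,0,0,0,0,0]'

```text
time_s: 17.8
ee_pos: [0.4896, -0.0382, 0.1221]
eef_rot: [-2.712, -1.58, 0.004]
ft_force: [-0.3, 0.2, 0.3]
width: 0.0388
```

```bash
python3 - <<'E'
from h import *
c=snap('side')
f2=lambda a:cv2.resize(a,None,fx=5,fy=5,interpolation=cv2.INTER_CUBIC)
cv2.imwrite('pics/g8.png',f2(c['pixels'][160:260,230:340])[:,:,::-1])
# arc waypoints: TCP = handle pos for theta
ys=np.radians(-2.9);pv=np.array([.4270,-.1527]);prev=None
for th in np.linspace(.463,1.571,15):
    a=ys+np.pi/2-th;p=(pv+.13*np.array([np.cos(a),np.sin(a)]))*1000
    if prev is not None: print(round(th,2),np.round(p,1),np.round(p-prev,1))
    prev=p
print(np.degrees((1.571-.463)/14), r.observe()['ft_force'])
E
```

```text
0.54 [499.6 -44.9] [ 8.8 -5.4]
0.62 [507.9 -51. ] [ 8.3 -6.1]
0.7 [515.7 -57.7] [ 7.8 -6.7]
0.78 [522.9 -65. ] [ 7.2 -7.3]
0.86 [529.6 -72.8] [ 6.6 -7.9]
0.94 [535.6 -81.2] [ 6.  -8.4]
1.02 [540.9 -90. ] [ 5.3 -8.8]
1.1 [545.5 -99.2] [ 4.6 -9.2]
1.18 [ 549.3 -108.7] [ 3.9 -9.5]
1.25 [ 552.4 -118.6] [ 3.1 -9.8]
1.33 [ 554.7 -128.6] [  2.3 -10. ]
1.41 [ 556.3 -138.8] [  1.5 -10.2]
1.49 [ 556.9 -149. ] [  0.7 -10.3]
1.57 [ 556.8 -159.3] [ -0.1 -10.3]
4.534551692892515 [ 0.20362897  0.6056109  -0.04898098]
```

View pics/g8.png

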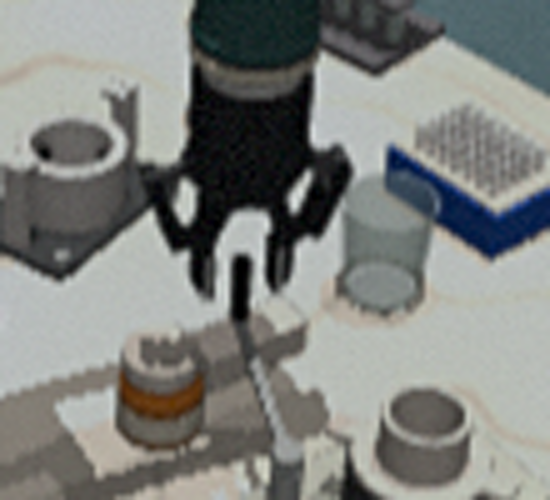

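The fingers straddle the handle at crop (240,285). Swinging along the arc.

Call:
arm_command --pt "4.4 -2.7 0" --pt "4.4 -2.7 0" --pt "4.2 -3 0" --pt "4.1 -3.1 0" --pt "7.8 -6.7 0" --pt "7.2 -7.3 0" --pt "6.6 -7.9 0" --pt "6 -8.4 0" --pt "5.3 -8.8 0" --pt "4.6 -9.2 0" --pt "3.9 -9.5 0" --pt "0 0 0" --twist '[-2.3,-2.3,-2.3,-2.3,-4.5,-4.5,-4.5,-4.5,-4.5,-4.5,-4.5,0]'

```text
time_s: 19.05
ee_pos: [0.5505, -0.1088, 0.1246]
eef_rot: [3.095, 0.536, 0.002]
ft_force: [-0.7, 1.1, -0.9]
width: 0.0386
```

```bash
python3 - <<'E'
from h import *
c=snap('side')
f2=lambda a:cv2.resize(a,None,fx=5,fy=5,interpolation=cv2.INTER_CUBIC)
cv2.imwrite('pics/g9.png',f2(c['pixels'][180:280,250:360])[:,:,::-1])
E
```

```text
(no output)
```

View pics/g9.png

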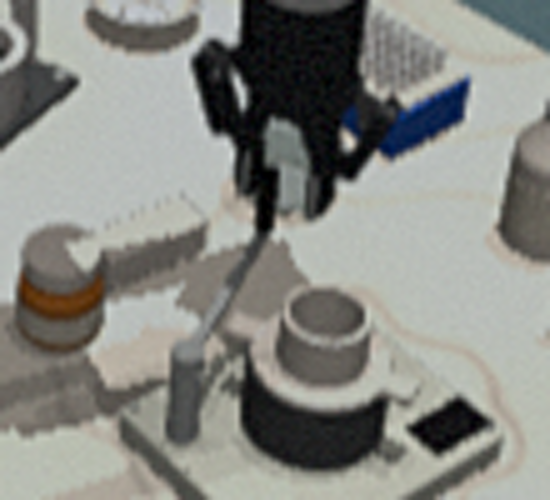

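The lever is following, with the handle against the trailing finger at crop (265,200). Continuing to the stop.

Call:
arm_command --pt "3.1 -9.8 0" --pt "2.3 -10 0" --pt "1.5 -10.2 0" --pt "0.4 -5.1 0" --pt "0.3 -5.2 0" --pt "0 -5.1 0" --pt "-0.1 -5.2 0" --pt "0 0 0" --twist '[-4.5,-4.5,-4.5,-2.3,-2.2,-2.3,-2.3,0]'

```text
time_s: 19.9
ee_pos: [0.5568, -0.1583, 0.1243]
eef_rot: [-3.141, 0.076, -0.0]
ft_force: [-0.2, -0.1, 0.0]
width: 0.0388
```

Call:
arm_command --pt "0 -3 0" --pt "0 -3 0" --pt "0 -2 0" --pt "0 0 0" --twist '[0,0,0,0]'

```text
time_s: 20.3
ee_pos: [0.5571, -0.1667, 0.1241]
eef_rot: [3.14, -0.078, 0.0]
ft_force: [-0.8, -0.1, 0.4]
width: 0.0384
```

Call:
arm_command --pt "0 -2 0" --pt "0 -2 0" --pt "0 0 0" --twist '[0,0,0]'

```text
time_s: 20.6
ee_pos: [0.5569, -0.1707, 0.124]
eef_rot: [3.141, -0.078, -0.0]
ft_force: [-0.1, -0.1, 0.2]
width: 0.0384
```

```bash
python3 - <<'E'
from h import *
c=snap('side');print(r.observe()['ft_force'])
f2=lambda a:cv2.resize(a,None,fx=5,fy=5,interpolation=cv2.INTER_CUBIC)
cv2.imwrite('pics/g10.png',f2(c['pixels'][180:280,250:360])[:,:,::-1])
E
```

```text
[ 0.5342912  -0.45390374  0.24834051]
```

View pics/g10.png

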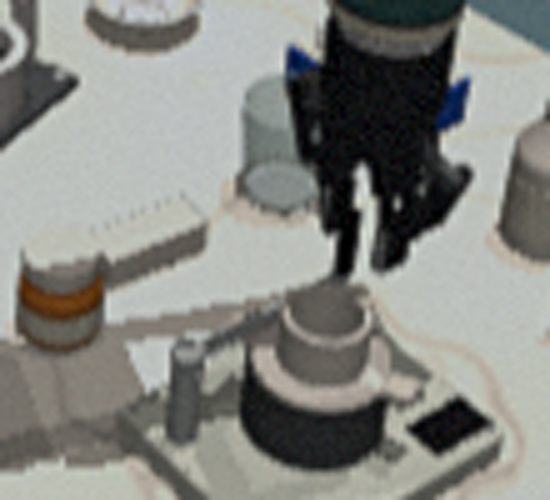

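Call:
arm_command --pt "0 -1.5 0" --pt "0 -1 0" --pt "0 0 0" --twist '[0,0,0]'

```text
time_s: 20.95
ee_pos: [0.5568, -0.1713, 0.1239]
eef_rot: [-3.138, 0.079, 0.001]
ft_force: [1.4, 7.7, 2.1]
width: 0.0385
```

The lever is at its stop: 7.7 N, and the TCP no longer advances. I'll ease off, lift clear and check.

Call:
arm_command --pt "0 3 0" --pt "0 5 0" --pt "0 0 0" --pt "0 0 10" --pt "0 0 15" --pt "0 0 20" --pt "0 0 25" --pt "0 20 25" --pt "0 25 20" --pt "0 30 0" --pt "0 30 0" --pt "0 30 0" --pt "0 30 0" --pt "0 0 0" --pt "0 0 0" --twist '[0,0,0,0,0,0,0,0,0,0,0,0,0,0,0]'

```text
time_s: 22.45
ee_pos: [0.5572, 0.0002, 0.2398]
eef_rot: [3.14, -0.076, 0.001]
ft_force: [-0.5, 0.1, -0.6]
width: 0.0384
```

```bash
python3 m.py; python3 - <<'E'
from meas import *
f2=lambda a:cv2.resize(a,None,fx=5,fy=5,interpolation=cv2.INTER_CUBIC)
cv2.imwrite('pics/g11.png',f2(s['pixels'][180:280,250:360])[:,:,::-1])
cv2.imwrite('pics/g11t.png',f2(c['pixels'][150:260,290:420])[:,:,::-1])
cv2.imwrite('pics/full.png',s['pixels'][:,:,::-1])
print((np.array(proj(s,(.501,-.1945,.122)))-[250,180])*5,(np.array(proj(s,(.5568,-.159,.122)))-[250,180])*5,(np.array(proj(c,(.5568,-.159,.130)))-[290,150])*5)
E
```

```text
[324.73305313 308.24552855] [343.92850197 239.89183916] [378.44841062 201.23494786]
```

View pics/g11.png

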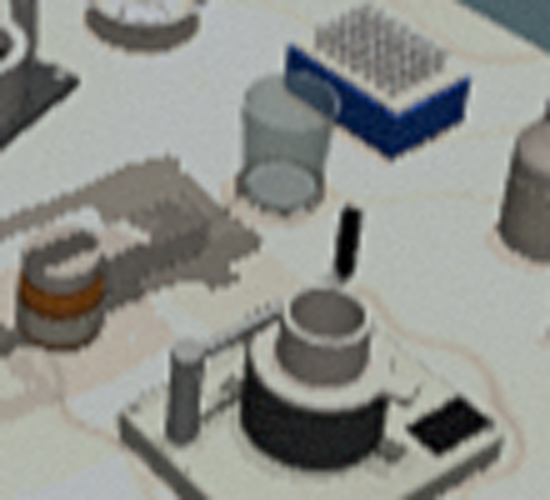

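View pics/g11t.png

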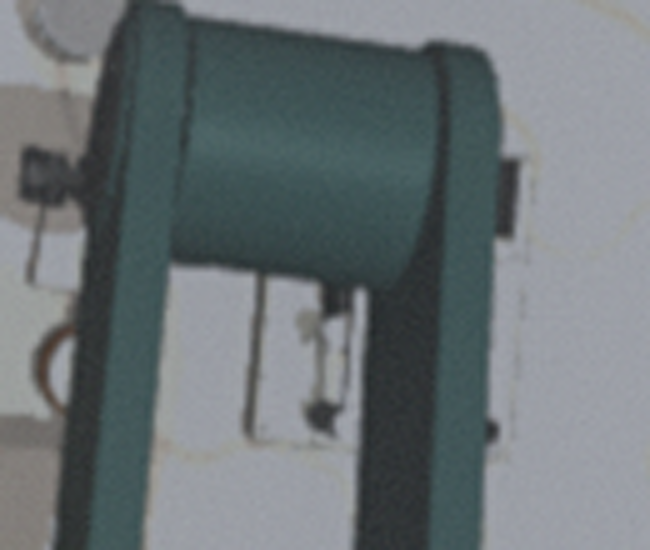

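View pics/full.png

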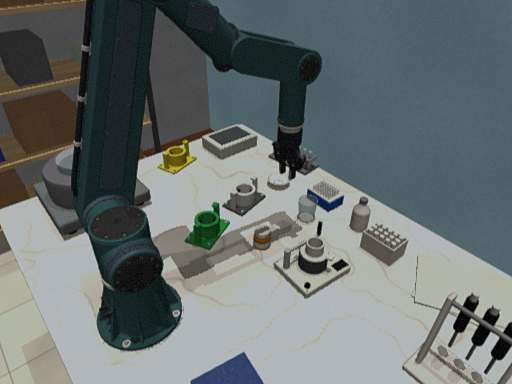

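The insert's rim at crop (325,309) and the shut handle at (347,243) both match their predictions to under a pixel. The bystanders are where they were and the gripper is clear. Handing in.

```bash
python3 -c "
from station import r
print(r.close_job())"
```

```text
the job is handed in; nothing more can be done
None
```

The job is handed in at about 23 s of the 69 s. No verdict is reported, so this rests on my own checks.

**What I did:** I gripped the insert by its rim in the grey bucket, twisted it 50° until the ears were clear of the hooks, and pulled it straight out. I then lowered it into the shaker's holder until it bore on the holder (about 11 N) at the height where its flange should meet the rim, and released it. With the open fingers straddling the handle, I swung the lever to its stop, where it resisted with 7.7 N and would go no further. Then I backed off and lifted clear.

**Last checks:**
- **Insert:** its rim appears in the side view within half a pixel of where a fully seated insert should be.
- **Lever:** the shut handle is within 1 px (about 2 mm) of its predicted position in the side view. In the last top view the arm hid the insert and handle, so that view could not confirm either.
- **Bystanders:** all look unmoved by eye in the last side picture. I did not measure them.
- **Gripper:** it touches nothing.

No check failed.

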